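# Set the odd support leg one hole shorter and return it to its kit tray

### The job

One of the four telescopic support legs in the blue kit tray is set one hole too long. Lift it out, stand it on the rubber mat and let go, then press in its sprung button and collapse the sleeve by exactly one hole until the button has snapped fully out again, and stand it back upright in its own pocket. Do not tip or pull out the other three legs, knock the long leg over, or disturb the other things on the bench.

Things in the scene. Friction and masses are not known exactly. Their poses are not given: they have to be found in the camera images.
- leg: The long telescopic leg, 186 mm high (its mates 168), 0.45 kg, upright in a pocket: black foot 40 mm square, 14 high; chromed inner tube 24 mm square; white sleeve 30 mm square, 110 long, black end plug. Origin: centre of foot's underside; z up, y to the button side, which faces the tray's +y: neighbours leave no room there for fingers, the two x faces are free
- leg_cap (a point): Centre of the flat top of the sleeve (30 x 30 mm black plug, brass insert in the middle, orange pip at the edge over the button side). 186 mm above the leg's origin at the long setting, 168 mm at the next hole; it moves with the sleeve. Closed fingers can push on it
- leg_press (a point): Crown, when out, of the sprung snap button: brass dome 10 mm wide on the leg's +y side, 140 mm above the leg's origin, 6 mm proud of the sleeve (21 mm from the leg's axis). The inner tube carries it, so its height over the foot is fixed. This point does not follow the press. A 30 N pinch across y at this height presses it flush
- leg_sleeve (a joint): Collapse of the sleeve, m: 0 at the start, 0.018 at the next hole (wanted), 0.036 one further, negative if drawn out. Five 12 mm holes 18 mm apart in the sleeve's +y face; the button starts in the middle one, 46 mm under the top; the wanted one is 28 mm under the top. Sliding friction 3 N, 4 to 5 N with the button dragging
- leg_button (a joint): Button travel, m: 0 out (sleeve locked), 0.006 flush with the sleeve (8 N), 0.0075 trapped under its wall. When flush, 5 to 15 N down slide the sleeve; after 8 mm the button stays trapped without a finger, and at the next hole it snaps out and stops the sleeve hard; but under a finger covering that hole it cannot snap out and the sleeve slides past
- tray: Blue steel kit tray, fixed: a row of four open pockets 50 x 50 mm inside, centres at y = -0.0795, -0.0265, 0.0265, 0.0795 m, x = 0 in its frame; walls 3 mm thick, 40 mm high, inner floor 4 mm above the bench; overall 56 x 215 mm, wire handles at the ends to y = +-0.125. Origin: underside centre; x across the row, z up
- mat: Black rubber bench mat 200 x 200 x 3 mm, fixed, empty. Origin: underside centre, z up
- mate1: One of three legs of the same make already set to the wanted hole, 168 mm high, standing upright in the other pockets in any order, button side likewise to the tray's +y. Origin: centre of the foot's underside, z up. To be left in place
- mate2: As mate1
- mate3: As mate1
- carton1: Closed green and white hardware box 120 x 70 x 60 mm lying on the far side of the bench. Origin: underside centre. To be left alone
- carton2: Closed green and white hardware box 100 x 60 x 50 mm, far side of the bench. Origin: underside centre. To be left alone
- scanner: Grey hand-held barcode reader about 165 x 50 x 40 mm, lying on the far side of the bench. Origin: underside, near its middle. To be left alone
- driver: Screwdriver with an orange handle lying on the far side of the bench. Origin: underside, near its middle. To be left alone

How it is judged:
By the outcome, as a careful person would: the job done as asked, in the order asked, and still so for the second after the job is handed in, with the robot touching nothing.
It also fails if it takes over 69 s, if anything falls off the work surface, if the arm or the gripper's body presses on something with over 40 N, if the wrist force passes 120 N, or if a joint passes its speed limit or range.

### The arm

A 6-joint arm with a two-finger parallel gripper is mounted at the origin on the work surface. World frame = base frame: x ahead of the robot, y to its left, z up, the work surface at z = 0. Lengths are in m, angles in degrees, forces in N, time in s.
With the tool pointing down it reaches from about 0.375 to 0.9 m from the base axis. Payload 3.1 kg.
Tool frame: the origin (TCP) lies midway between the tips of the shut fingers; the grasp point (between the pads) lies 19 mm behind it; z points along the fingers, y is the line along which they close (so a half turn about z gives the same grasp; the last joint's range is limited). The gripper opens to 87 mm and grips with 3 to 60 N. Pads are 19 mm wide; open, the fingers measure 117 mm over their backs; the gripper's body (75 mm by 190 mm) begins 51 mm behind the grasp point.
Start: joints at [56.694, 30.224, 82.088, -0, 67.689, -10.227], TCP at [0.245, 0.575, 0.223] pointing down, gripper open.
Joint ranges: [-176.69, 176.69], [-43.24, 126.21], [12.49, 139.97], [-82, 262], [0, 151.66], [-163.58, 163.58]. Speed limits (degrees/s): [159.86, 159.86, 180, 180, 180, 180].

### API

Orientations are given as a 3x3 rotation matrix whose columns are the frame's x, y, z axes.
In Python, from rig import bot, imaging, job gives the robot as it stands (bot), with the cameras (imaging) and the job (job).
- The arm moves only by the tool run_rows, called after "Request:" in YAML: its name, and indented under it one key for each argument. Schema: {"type":"object","properties":{"moves":{"type":"array","items":{"type":"array","items":{"type":"number"},"minItems":7,"maxItems":7},"minItems":1,"maxItems":20},"only":{"type":"string"},"quiet":{"type":"boolean"},"lines":{"type":"string"}},"required":["moves"],"additionalProperties":false}. moves is a list of rows, 1 to 20 of them, each of 7 numbers: dx, dy, dz in m, then a rotation vector rx, ry, rz in degrees, then the opening from 0.0 (shut) to 1.0 (fully open); each row is the pose to reach, as a shift and turn from the pose commanded when the call began, along the tool's axes at that moment; what a row does not reach only later rows make up. A row lasts 1/10 s, in which the tool goes at most 0.05 m and 8.59 degrees, less where a joint would pass 70% of its speed; a pose out of reach is approached as far as the arm can. The fingers move at their own pace and stop on an object; the grip force is fixed at half the most. Time passes only in rows, so rows that do not move let the fingers close. The tool returns the time, the measured TCP pose, the force, the opening and the grip force at its end. only (a regular expression) keeps the lines of the reply that match it, lines (a string "A,B") keeps lines A to B, and quiet returns only ok. Input that does not fit is refused with a message, and nothing moves.
- bot.read_state(): the state, without advancing time (a new reading comes with each control period).
- imaging.capture(name): name is "scene" or "top" or "wrist"; returns a dict with "color" (384x512x3 uint8, red, green, blue), "K" (3x3 intrinsics, pixels), "view" (4x4, takes a point from world to camera coordinates); the wrist camera has in their place "mount" (4x4, takes a point from camera to tool coordinates, whose origin is the TCP and whose axes are the flange's). Camera axes: x right, y up, looking along -z (the intrinsics and any distortion apply to the point x, -y, -z); pixel columns grow to the right and rows downward; lengths in m; the calibration is good to about 2 mm. A picture is of the moment at which its call begins: read the wrist's pose just before it. There is no depth.
- job.hand_in(): hands the job in; it is judged then, once.
The state is a dict: "time_s": time; "joint_positions": joint angles; "qvel": joint speeds; "tau": joint torques, N m; "position": TCP position; "tcp_rot": TCP orientation; "force": force on the tool from outside, world axes, zero at the start; "moment": the same for the moment, N m; "opening": opening from 0.0 (shut) to 1.0 (fully open); "grasp_force": force on a finger pad.
Only numpy, scipy, OpenCV 4.12 (cv2) and the standard library are available. Lean on these libraries where they do the work, as an engineer would, in place of code of your own. Each camera call takes 0.05 s, during which the arm holds its last target. There are 200 camera calls.

## Working session

There is one attempt and no reset: what is moved stays moved. The work goes in short steps, Python scripts to look and compute and a tool call to move; the robot and the scene stay as the last step left them, time stands still between calls to the robot, and variables do not carry over. Pictures are saved under pics/ and viewed, at most 10 in all, crops included, and the job is handed in when it is done.

```bash
ls; mkdir -p pics
```

Create h.py:
```python
import numpy as np, cv2
from rig import bot, imaging, job
def snap(name,f):
    s=bot.read_state(); c=imaging.capture(name)
    cv2.imwrite(f'pics/{f}.png',c['color'][:,:,::-1])
    K=np.array(c['K']); 
    if 'view' in c: V=np.array(c['view'])
    else:
        T=np.eye(4);T[:3,:3]=s['tcp_rot'];T[:3,3]=s['position']; V=np.linalg.inv(T@np.array(c['mount']))
    np.savez(f'pics/{f}.npz',K=K,V=V,color=c['color']); print({k:v for k,v in c.items() if k not in('color','K','view','mount')})
    return c['color'],K,V
def load(f): d=np.load(f'pics/{f}.npz'); return d['color'],d['K'],d['V']
def ray(K,V,u,v):
    d=np.linalg.inv(K)@[u,v,1]; d=np.array([d[0],-d[1],-d[2]]); R=V[:3,:3]
    return -R.T@V[:3,3], R.T@d
def onz(K,V,u,v,z):
    o,d=ray(K,V,u,v); return o+d*(z-o[2])/d[2]
def proj(K,V,p):
    q=V[:3,:3]@np.array(p)+V[:3,3]; q=K@[q[0],-q[1],-q[2]]; return q[:2]/q[2]
```

Run:
```python
from h import *
for n in('scene','top','wrist'):
    c,K,V=snap(n,n+'0'); print(n,K.round(1).tolist(),(-V[:3,:3].T@V[:3,3]).round(3),V[:3,:3].round(3).tolist())
im=np.hstack([cv2.imread('pics/scene0.png'),cv2.imread('pics/top0.png')])
s=bot.read_state(); print({k:np.round(v,3).tolist() for k,v in s.items()})
```

```text
pics
rig.py
{}
scene [[405.6, 0.0, 265.7], [0.0, 405.6, 184.7], [0.0, 0.0, 1.0]] [1.419 0.423 0.732] [[-0.47, 0.883, -0.024], [-0.494, -0.24, 0.836], [0.732, 0.404, 0.548]]
{}
top [[365.6, 0.0, 254.5], [0.0, 365.6, 192.1], [0.0, 0.0, 1.0]] [ 0.514 -0.003  1.042] [[-0.004, -0.999, 0.034], [0.995, -0.001, 0.098], [-0.098, 0.034, 0.995]]
{}
wrist [[309.6, 0.0, 256.8], [0.0, 309.6, 190.5], [0.0, 0.0, 1.0]] [0.171 0.606 0.383] [[0.392, 0.92, -0.002], [-0.88, 0.374, -0.294], [-0.269, 0.117, 0.956]]
{'time_s': 0.15, 'joint_positions': [56.694, 30.267, 82.139, -0.0, 67.689, -10.226], 'qvel': [-0.005, -0.135, -0.098, -0.001, 0.001, 0.094], 'tau': [0.001, -44.043, -17.684, 0.063, 0.055, -0.0], 'position': [0.245, 0.575, 0.222], 'tcp_rot': [[-0.92, 0.392, -0.001], [0.392, 0.92, -0.001], [0.0, -0.002, -1.0]], 'force': [0.399, -0.586, -0.75], 'moment': [-0.005, -0.031, -0.074], 'grasp_force': 0.0, 'opening': 1.003}
```

View pics/scene0.png

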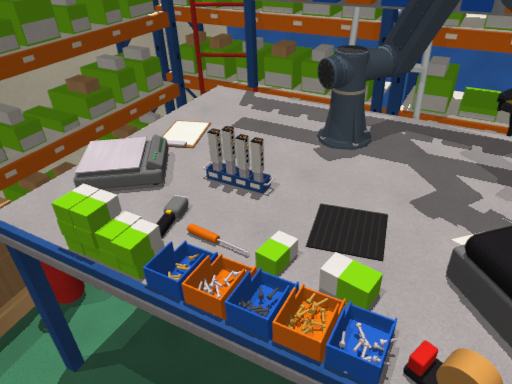

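View pics/top0.png

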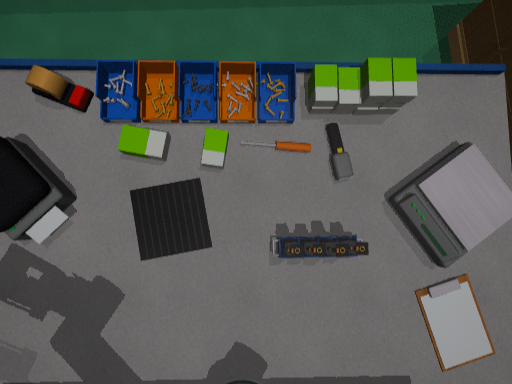

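Run:
```python
from h import *
a=cv2.imread('pics/scene0.png')[115:205,195:285]; b=cv2.imread('pics/top0.png')[215:270,265:375]
a=cv2.resize(a,None,fx=4.2,fy=4.2,interpolation=2); b=cv2.resize(b,None,fx=3.6,fy=3.6,interpolation=2)
o=np.zeros((380,790,3),'u1'); o[:a.shape[0],:a.shape[1]]=a; o[:b.shape[0],390:390+b.shape[1]]=b; cv2.imwrite('pics/c1.png',o)
c,K,V=load('top0')
for n,u,v,z in [('tray c',320,246,.04),('trayL',275,246,.04),('mat a',131,191,.003),('b',200,179,.003),('c',211,246,.003),('d',142,259,.003)]: print(n,onz(K,V,u,v,z).round(3))
hsv=cv2.cvtColor(c,cv2.COLOR_RGB2HSV)
m=cv2.inRange(hsv,(105,90,30),(125,255,255)); m[:200]=0;m[290:]=0
ys,xs=np.nonzero(m); print(xs.min(),xs.max(),ys.min(),ys.max(),len(xs))
```

```text
tray c [ 0.464 -0.215  0.04 ]
trayL [ 0.465 -0.092  0.04 ]
mat a [0.62  0.311 0.003]
b [0.654 0.117 0.003]
c [0.464 0.084 0.003]
d [0.43  0.275 0.003]
279 356 236 257 327
```

View pics/c1.png

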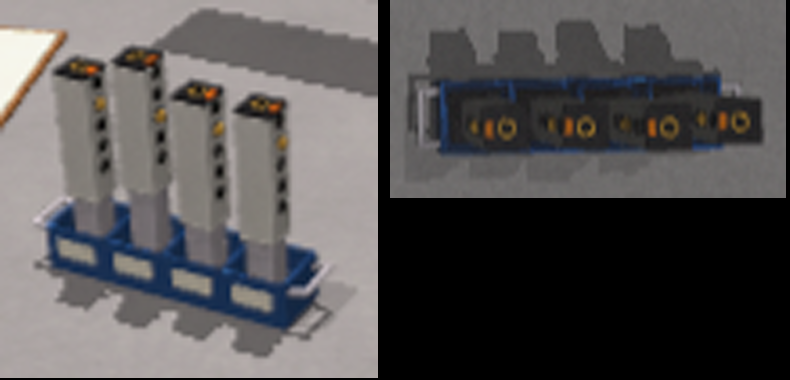

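Add to h.py:
```python
def rel(p,yaw=None,quiet=False):
    "tool-axis shift to world p (TCP), and turn so tool y has world yaw (deg, mod 180), tool down"
    from scipy.spatial.transform import Rotation as Ro
    s=bot.read_state(); R=np.array(s['tcp_rot']); d=R.T@(np.array(p)-s['position'])
    rv=np.zeros(3)
    if yaw is not None:
        a=np.radians(yaw); y=np.array([np.cos(a),np.sin(a),0]); z=np.array([0,0,-1.]); x=np.cross(y,z)
        rv=Ro.from_matrix(R.T@np.c_[x,y,z]).as_rotvec(degrees=True)
    print('rel',d.round(4),rv.round(2)); return d,rv
```

Run:
```python
from h import *
c,K,V=load('top0')
for x,z in((507,.172),(585,.172),(669,.190),(740,.172)): print(onz(K,V,265+(x-390)/3.6,215+127/3.6,z).round(4))
rel([.5,.2,.33],0); rel([.46,-.24,.33],0)
```

```text
[ 0.4611 -0.1337  0.172 ]
[ 0.4608 -0.1853  0.172 ]
[ 0.4616 -0.2361  0.19  ]
[ 0.4602 -0.2883  0.172 ]
rel [-0.3817 -0.2446 -0.1079] [-9.000e-02  4.000e-02  6.692e+01]
rel [-0.5174 -0.6651 -0.1073] [-9.000e-02  4.000e-02  6.692e+01]
```

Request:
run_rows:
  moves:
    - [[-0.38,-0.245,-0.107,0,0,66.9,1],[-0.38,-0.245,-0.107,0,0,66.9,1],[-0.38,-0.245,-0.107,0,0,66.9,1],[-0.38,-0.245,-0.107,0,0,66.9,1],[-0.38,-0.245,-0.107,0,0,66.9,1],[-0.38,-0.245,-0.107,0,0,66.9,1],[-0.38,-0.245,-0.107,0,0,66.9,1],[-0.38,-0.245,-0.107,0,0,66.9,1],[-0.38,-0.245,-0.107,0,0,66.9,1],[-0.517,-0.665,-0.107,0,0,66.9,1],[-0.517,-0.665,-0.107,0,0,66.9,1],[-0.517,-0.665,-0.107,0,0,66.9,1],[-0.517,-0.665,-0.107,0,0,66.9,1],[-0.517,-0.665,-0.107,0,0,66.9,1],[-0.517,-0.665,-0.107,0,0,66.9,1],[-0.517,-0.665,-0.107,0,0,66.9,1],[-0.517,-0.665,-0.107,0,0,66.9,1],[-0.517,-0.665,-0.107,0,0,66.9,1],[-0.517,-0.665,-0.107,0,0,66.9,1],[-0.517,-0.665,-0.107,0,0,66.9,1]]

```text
refused: moves[0]: the value is too long (schema: maxItems 7). Nothing was moved.
```

Wrong form. The message asks for a list of rows, each a list of 7 numbers, so I'll send the same numbers that way.

Request:
run_rows:
  moves:
    - [-0.38,-0.245,-0.107,0,0,66.9,1]
    - [-0.38,-0.245,-0.107,0,0,66.9,1]
    - [-0.38,-0.245,-0.107,0,0,66.9,1]
    - [-0.38,-0.245,-0.107,0,0,66.9,1]
    - [-0.38,-0.245,-0.107,0,0,66.9,1]
    - [-0.38,-0.245,-0.107,0,0,66.9,1]
    - [-0.38,-0.245,-0.107,0,0,66.9,1]
    - [-0.38,-0.245,-0.107,0,0,66.9,1]
    - [-0.38,-0.245,-0.107,0,0,66.9,1]
    - [-0.517,-0.665,-0.107,0,0,66.9,1]
    - [-0.517,-0.665,-0.107,0,0,66.9,1]
    - [-0.517,-0.665,-0.107,0,0,66.9,1]
    - [-0.517,-0.665,-0.107,0,0,66.9,1]
    - [-0.517,-0.665,-0.107,0,0,66.9,1]
    - [-0.517,-0.665,-0.107,0,0,66.9,1]
    - [-0.517,-0.665,-0.107,0,0,66.9,1]
    - [-0.517,-0.665,-0.107,0,0,66.9,1]
    - [-0.517,-0.665,-0.107,0,0,66.9,1]
    - [-0.517,-0.665,-0.107,0,0,66.9,1]
    - [-0.517,-0.665,-0.107,0,0,66.9,1]

```text
time_s: 2.15
position: [0.4594, -0.2404, 0.329]
tcp_rot: [[0.003, 1.0, -0.001], [1.0, -0.003, 0.001], [0.001, -0.001, -1.0]]
force: [-0.2, 0.9, 0.4]
opening: 1.002
grasp_force: 0.0
```

Run:
```python
from h import *
c,K,V=snap('wrist','w1'); print(proj(K,V,[.4616,-.2361,.19]))
rel([.4616,-.2361,.33],0)
```

```text
{}
[258.3167916  175.07039414]
rel [ 0.0029  0.0022 -0.001 ] [-0.06 -0.1  -0.04]
```

View pics/w1.png

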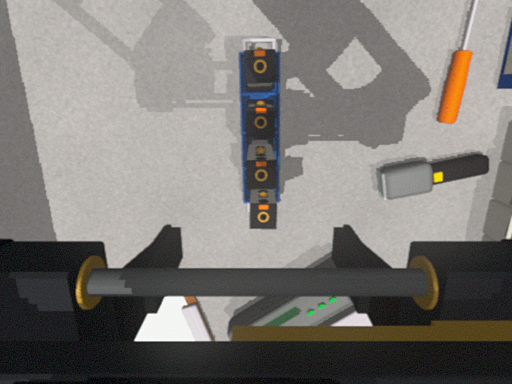

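Run:
```python
from h import *
c,K,V=load('w1')
hsv=cv2.cvtColor(c,cv2.COLOR_RGB2HSV)
m=cv2.inRange(hsv,(14,90,70),(26,255,255)); m[:, :235]=0; m[:,290:]=0; m[:40]=0; m[225:]=0
n,l,st,ce=cv2.connectedComponentsWithStats(m)
for i in range(1,n):
    if st[i,4]>8: print(st[i],ce[i].round(1),onz(K,V,*ce[i],.172).round(4),onz(K,V,*ce[i],.190).round(4))
b=cv2.inRange(hsv,(105,90,30),(128,255,255)); b[:,:235]=0;b[:,290:]=0
# blue left/right tray edge at rows
for r in (85,100,140,190):
    xs=np.nonzero(b[r])[0]; 
    if len(xs): print(r,xs.min(),xs.max(),onz(K,V,xs.min(),r,.04)[:2].round(4),onz(K,V,xs.max()+1,r,.04)[:2].round(4))
# dark plug extents around row 175
g=c.max(2)
for r in (168,175,182): print(r,[int(v) for v in g[r,240:285]])
```

```text
[256  48   6   2  11] [258.4  48.5] [ 0.4619 -0.1178  0.172 ] [ 0.4618 -0.1202  0.19  ]
[253  59  14  15 115] [259.7  65.8] [ 0.4632 -0.133   0.172 ] [ 0.463  -0.1346  0.19  ]
[256 100   9   6  45] [260.1 103. ] [ 0.4635 -0.1673  0.172 ] [ 0.4634 -0.1669  0.19  ]
[257 109   8   2  12] [260.5 109.4] [ 0.4639 -0.1734  0.172 ] [ 0.4637 -0.1727  0.19  ]
[254 116  13  13  91] [260.1 121.9] [ 0.4636 -0.1855  0.172 ] [ 0.4634 -0.1841  0.19  ]
[257 147   8   6  40] [260.5 149.8] [ 0.464  -0.2137  0.172 ] [ 0.4638 -0.2107  0.19  ]
[255 169  13  13 102] [260.9 174.8] [ 0.4644 -0.2404  0.172 ] [ 0.4642 -0.2359  0.19  ]
[259 191   8   6  41] [262.6 193.8] [ 0.4662 -0.2614  0.172 ] [ 0.4659 -0.2557  0.19  ]
[260 205   8   4  23] [263.3 206.9] [ 0.4671 -0.2764  0.172 ] [ 0.4667 -0.2698  0.19  ]
[257 211  13  12  96] [263.  216.6] [ 0.4668 -0.2878  0.172 ] [ 0.4664 -0.2806  0.19  ]
85 240 279 [ 0.4372 -0.1462] [ 0.4922 -0.1463]
100 241 279 [ 0.4382 -0.166 ] [ 0.4926 -0.1661]
140 242 278 [ 0.4386 -0.2216] [ 0.4922 -0.2217]
190 243 278 [ 0.4389 -0.2972] [ 0.4936 -0.2974]
168 [166, 162, 155, 142, 146, 136, 101, 63, 61, 59, 53, 56, 60, 58, 52, 54, 49, 53, 51, 60, 63, 63, 54, 57, 58, 51, 49, 54, 55, 52, 54, 53, 50, 57, 55, 57, 89, 102, 105, 99, 106, 124, 123, 122, 120]
175 [172, 160, 162, 151, 110, 87, 68, 61, 62, 55, 57, 54, 57, 52, 82, 140, 161, 117, 63, 50, 48, 50, 54, 48, 85, 142, 162, 115, 59, 53, 57, 57, 49, 52, 54, 51, 57, 84, 100, 116, 117, 125, 120, 122, 120]
182 [167, 161, 147, 146, 107, 90, 79, 62, 62, 55, 60, 58, 53, 51, 57, 58, 56, 54, 54, 51, 49, 52, 54, 54, 51, 51, 54, 49, 58, 63, 57, 56, 56, 55, 53, 54, 60, 82, 106, 109, 117, 123, 118, 122, 128]
```

Request:
run_rows:
  moves:
    - [0.004,0.0036,0.04,0,0,-0.9,1]
    - [0.004,0.0036,0.08,0,0,-0.9,1]
    - [0.004,0.0036,0.12,0,0,-0.9,1]
    - [0.004,0.0036,0.15,0,0,-0.9,1]
    - [0.004,0.0036,0.18,0,0,-0.9,1]
    - [0.004,0.0036,0.197,0,0,-0.9,1]
    - [0.004,0.0036,0.197,0,0,-0.9,1]
    - [0.004,0.0036,0.197,0,0,-0.9,1]

```text
time_s: 3.0
position: [0.4639, -0.2341, 0.133]
tcp_rot: [[-0.018, 1.0, -0.0], [1.0, 0.018, 0.0], [0.0, -0.0, -1.0]]
force: [0.8, 0.2, -0.1]
opening: 1.001
grasp_force: 0.0
```

Run:
```python
from h import *
c,K,V=snap('wrist','w2')
```

```text
{}
```

View pics/w2.png

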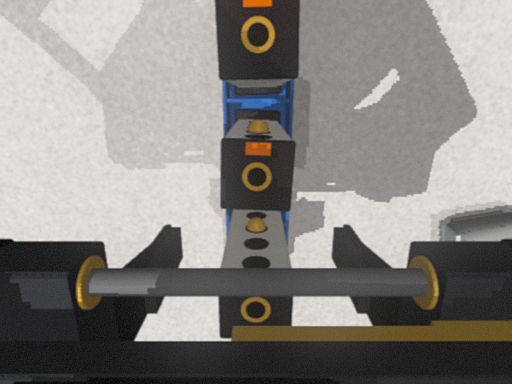

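Request:
run_rows:
  moves:
    - [0,0,0,0,0,0,0.45]
    - [0,0,0,0,0,0,0.4]
    - [0,0,0,0,0,0,0.3]
    - [0,0,0,0,0,0,0.2]
    - [0,0,0,0,0,0,0]
    - [0,0,0,0,0,0,0]
    - [0,0,0,0,0,0,0]
    - [0,0,0,0,0,0,0]

```text
time_s: 3.85
position: [0.4634, -0.2355, 0.1325]
tcp_rot: [[-0.016, 1.0, -0.0], [1.0, 0.016, 0.0], [0.0, -0.0, -1.0]]
force: [-0.8, 0.4, -0.1]
opening: 0.354
grasp_force: 0.0
```

Request:
run_rows:
  moves:
    - [0,0,0,0,0,0,0]
    - [0,0,0,0,0,0,0]
    - [0,0,0,0,0,0,0]
    - [0,0,-0.01,0,0,0,0]
    - [0,0,-0.03,0,0,0,0]
    - [0,0,-0.03,0,0,0,0]

```text
time_s: 4.45
position: [0.4648, -0.2363, 0.1644]
tcp_rot: [[-0.016, 1.0, 0.004], [1.0, 0.016, -0.003], [-0.003, 0.004, -1.0]]
force: [1.1, -0.4, -5.1]
opening: 0.342
grasp_force: 29.9
```

Request:
run_rows:
  moves:
    - [0,0,-0.03,0,0,0,0]
    - [0,0,-0.07,0,0,0,0]
    - [0,0,-0.11,0,0,0,0]
    - [0,0,-0.15,0,0,0,0]
    - [0,0,-0.17,0,0,0,0]
    - [0.02,0.004,-0.17,0,0,0,0]
    - [0.05,0.01,-0.17,0,0,0,0]
    - [0.09,0.018,-0.17,0,0,0,0]
    - [0.13,0.026,-0.17,0,0,0,0]
    - [0.17,0.034,-0.17,0,0,0,0]
    - [0.21,0.042,-0.17,0,0,0,0]
    - [0.25,0.05,-0.17,0,0,0,0]
    - [0.29,0.058,-0.17,0,0,0,0]
    - [0.33,0.066,-0.17,0,0,0,0]
    - [0.37,0.074,-0.17,0,0,0,0]
    - [0.40,0.08,-0.17,0,0,0,0]
    - [0.42,0.084,-0.17,0,0,0,0]
    - [0.43,0.085,-0.17,0,0,0,0]
    - [0.43,0.085,-0.17,0,0,0,0]
    - [0.43,0.085,-0.17,0,0,0,0]

```text
time_s: 6.45
position: [0.541, 0.1949, 0.3319]
tcp_rot: [[-0.016, 1.0, -0.001], [1.0, 0.016, -0.001], [-0.001, -0.002, -1.0]]
force: [0.8, -0.7, -3.9]
opening: 0.343
grasp_force: 29.9
```

Request:
run_rows:
  moves:
    - [0,0,0.03,0,0,0,0]
    - [0,0,0.07,0,0,0,0]
    - [0,0,0.11,0,0,0,0]
    - [0,0,0.15,0,0,0,0]
    - [0,0,0.18,0,0,0,0]
    - [0,0,0.19,0,0,0,0]
    - [0,0,0.19,0,0,0,0]
    - [0,0,0.19,0,0,0,0]
    - [0,0,0.19,0,0,0,0]

```text
time_s: 7.35
position: [0.5434, 0.1958, 0.1447]
tcp_rot: [[-0.016, 1.0, 0.005], [1.0, 0.016, 0.001], [0.001, 0.005, -1.0]]
force: [0.1, -0.3, -4.0]
opening: 0.341
grasp_force: 29.9
```

Run:
```python
from h import *
a=snap('scene','s2')[0]; b=snap('wrist','w3')[0]
a=cv2.resize(a[120:280,260:420],None,fx=2.4,fy=2.4,interpolation=2)
o=np.zeros((384,800,3),'u1'); o[:384,:384]=a[:384,:384]; o[:,390:]=b[:,50:460]; cv2.imwrite('pics/c2.png',o[:,:,::-1])
```

```text
{}
{}
```

View pics/c2.png

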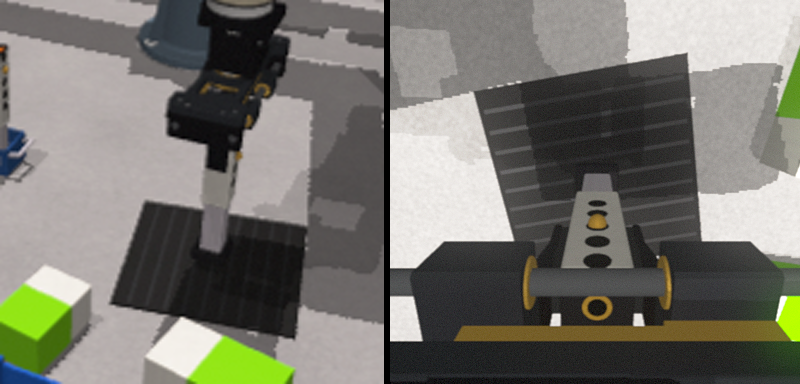

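Request:
run_rows:
  moves:
    - [0,0,0.004,0,0,0,0]
    - [0,0,0.007,0,0,0,0]
    - [0,0,0.009,0,0,0,0]
    - [0,0,0.0105,0,0,0,0]
    - [0,0,0.0105,0,0,0,0]
    - [0,0,0.0105,0,0,0,0]
    - [0,0,0.0105,0,0,0,0]

```text
time_s: 8.15
position: [0.5414, 0.1959, 0.1321]
tcp_rot: [[-0.016, 1.0, -0.0], [1.0, 0.016, -0.0], [-0.0, -0.0, -1.0]]
force: [-0.3, 0.1, -2.5]
opening: 0.343
grasp_force: 29.9
```

Request:
run_rows:
  moves:
    - [0,0,0.0005,0,0,0,0]
    - [0,0,0.001,0,0,0,0]
    - [0,0,0.001,0,0,0,0]
    - [0,0,0.001,0,0,0,0]

```text
time_s: 8.55
position: [0.5414, 0.1958, 0.1312]
tcp_rot: [[-0.016, 1.0, -0.0], [1.0, 0.016, -0.0], [-0.0, -0.0, -1.0]]
force: [-2.1, 0.3, 1.4]
opening: 0.346
grasp_force: 29.9
```

Request:
run_rows:
  moves:
    - [0,0,0,0,0,0,0.5]
    - [0,0,0,0,0,0,0.7]
    - [0,0,0,0,0,0,1]
    - [0,0,0,0,0,0,1]
    - [0,0,0,0,0,0,1]
    - [0,0,0,0,0,0,1]
    - [0,0,-0.01,0,0,0,1]
    - [0,0,-0.03,0,0,0,1]
    - [0,0,-0.07,0,0,0,1]
    - [0,0,-0.11,0,0,0,1]
    - [0,0,-0.14,0,0,0,1]
    - [0,0,-0.14,0,0,0,1]

```text
time_s: 9.75
position: [0.5448, 0.1965, 0.2771]
tcp_rot: [[-0.016, 1.0, 0.012], [1.0, 0.016, 0.002], [0.002, 0.012, -1.0]]
force: [0.4, 0.1, -0.2]
opening: 0.997
grasp_force: 0.0
```

Request:
run_rows:
  moves:
    - [0,0,0,0,0,-8,1]
    - [0,0,0,0,0,-16,1]
    - [0,0,0,0,0,-24,1]
    - [0,0,0,0,0,-32,1]
    - [0,0,0,0,0,-40,1]
    - [0,0,0,0,0,-48,1]
    - [0,0,0,0,0,-56,1]
    - [0,0,0,0,0,-64,1]
    - [0,0,0,0,0,-72,1]
    - [0,0,0,0,0,-80,1]
    - [0,0,0,0,0,-87,1]
    - [0,0,0,0,0,-90,1]
    - [0,0,0,0,0,-90,1]
    - [0,0,0,0,0,-90,1]

```text
time_s: 11.15
position: [0.5412, 0.1958, 0.2706]
tcp_rot: [[-1.0, -0.015, -0.001], [-0.015, 1.0, -0.0], [0.001, -0.0, -1.0]]
force: [0.2, 0.4, 0.6]
opening: 1.0
grasp_force: 0.0
```

Run:
```python
from h import *
a,K,V=snap('scene','s3'); b,Kw,Vw=snap('wrist','w4'); t,Kt,Vt=snap('top','t4')
p=bot.read_state()['position']; print(p.round(4) if hasattr(p,'round') else p, proj(Kw,Vw,[p[0],p[1],.189]), proj(Kt,Vt,[.5414,.1958,.189]))
a=cv2.resize(a[120:280,260:420],None,fx=2.4,fy=2.4,interpolation=2)
o=np.zeros((384,800,3),'u1'); o[:384,:384]=a[:384,:384]; o[:,390:]=b[:,50:460]; cv2.imwrite('pics/c3.png',o[:,:,::-1])
```

```text
{}
{}
{}
[0.5414 0.1958 0.2709] [257.72358429 197.22096703] [156.00831601 216.49347285]
```

View pics/c3.png

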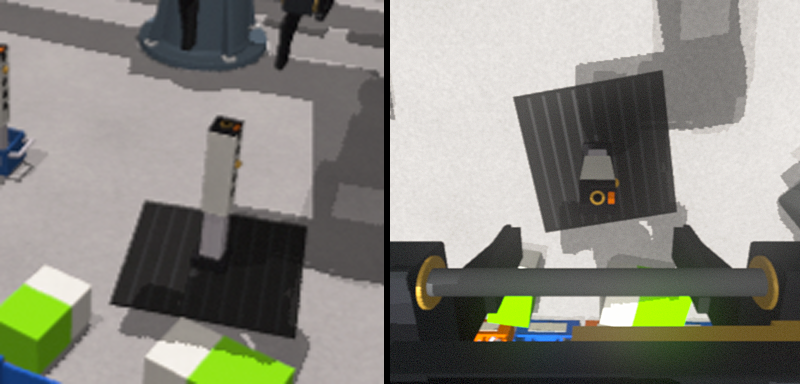

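Request:
run_rows:
  moves:
    - [0,0.002,0.03,0,0,0,1]
    - [0,0.002,0.07,0,0,0,1]
    - [0,0.002,0.11,0,0,0,1]
    - [0,0.002,0.135,0,0,0,1]
    - [0,0.002,0.145,0,0,0,1]
    - [0,0.002,0.145,0,0,0,1]
    - [0,0.002,0.145,0,0,0,1]
    - [0,0.002,0.145,0,0,0,0.5]
    - [0,0.002,0.145,0,0,0,0.5]
    - [0,0.002,0.145,0,0,0,0.5]
    - [0,0.002,0.145,0,0,0,0.5]
    - [0,0.002,0.145,0,0,0,0.5]
    - [0,0.002,0.145,0,0,0,0.5]

```text
time_s: 12.6
position: [0.5415, 0.1978, 0.1261]
tcp_rot: [[-1.0, -0.016, 0.0], [-0.016, 1.0, -0.0], [-0.0, -0.0, -1.0]]
force: [-0.6, 0.2, 0.1]
opening: 0.554
grasp_force: 0.0
```

Run:
```python
from h import *
b,K,V=snap('wrist','w5'); a,_,_=snap('scene','s5')
a=cv2.resize(a[120:280,260:420],None,fx=2.4,fy=2.4,interpolation=2)
o=np.zeros((384,800,3),'u1'); o[:384,:384]=a[:384,:384]; o[:,390:]=b[:,50:460]; cv2.imwrite('pics/c4.png',o[:,:,::-1])
```

```text
{}
{}
```

View pics/c4.png

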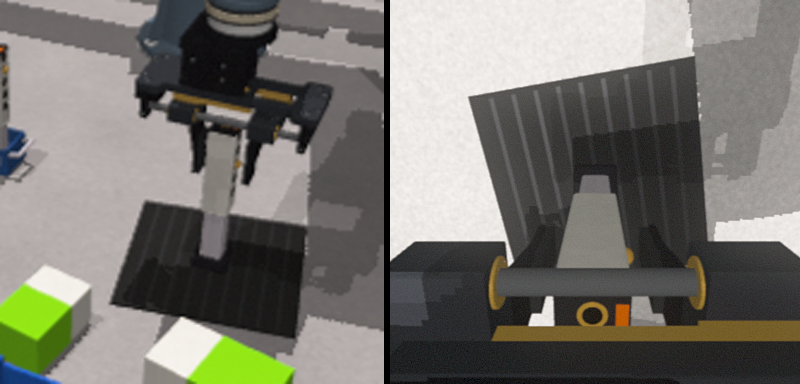

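Request:
run_rows:
  moves:
    - [0,0,0,0,0,0,0.4]
    - [0,0,0,0,0,0,0.4]
    - [0,0,0,0,0,0,0.2]
    - [0,0,0,0,0,0,0]
    - [0,0,0,0,0,0,0]
    - [0,0,0,0,0,0,0]
    - [0,0,0,0,0,0,0]
    - [0,-0.001,0,0,0,0,0]
    - [0,-0.002,0,0,0,0,0]
    - [0,-0.002,0,0,0,0,0]
    - [0,-0.002,0,0,0,0,0]

```text
time_s: 13.8
position: [0.5414, 0.196, 0.1259]
tcp_rot: [[-1.0, -0.016, -0.0], [-0.016, 1.0, 0.0], [0.0, 0.0, -1.0]]
force: [-0.3, 1.2, -2.8]
opening: 0.344
grasp_force: 30.0
```

Request:
run_rows:
  moves:
    - [0,0,0.002,0,0,0,0]
    - [0,0,0.004,0,0,0,0]
    - [0,0,0.006,0,0,0,0]
    - [0,0,0.008,0,0,0,0]
    - [0,0,0.010,0,0,0,0]
    - [0,0,0.0115,0,0,0,0]
    - [0,0,0.0115,0,0,0,0]
    - [0,0,0.0115,0,0,0,0]

```text
time_s: 14.6
position: [0.5413, 0.1956, 0.1137]
tcp_rot: [[-1.0, -0.016, -0.001], [-0.016, 1.0, -0.001], [0.001, -0.001, -1.0]]
force: [0.1, -0.1, -3.5]
opening: 0.341
grasp_force: 30.0
```

Run:
```python
from h import *
a,K,V=snap('scene','s6'); b,_,_=snap('wrist','w6')
hsv=cv2.cvtColor(b,cv2.COLOR_RGB2HSV); print(bot.read_state()['opening'])
```

```text
{}
{}
0.34320450266453445
```

Run:
```python
from h import *
for f in('w5','w6'):
    c=load(f)[0]; hsv=cv2.cvtColor(c,cv2.COLOR_RGB2HSV); m=cv2.inRange(hsv,(8,110,70),(26,255,255)); m[:230]=0;m[324:]=0;m[:,220:223]=m[:,220:223]
    m[:,:200]=0;m[:,300:]=0
    n,l,st,ce=cv2.connectedComponentsWithStats(m); print(f,[(st[i].tolist(),ce[i].round(1).tolist()) for i in range(1,n) if st[i,4]>6])
a=load('s5')[0];b=load('s6')[0]
o=np.hstack([cv2.resize(x[150:250,310:380],None,fx=5,fy=5,interpolation=2) for x in(a,b)]); cv2.imwrite('pics/c5.png',o[:,:,::-1])
```

```text
w5 [([286, 247, 8, 17, 89], [289.7, 255.1]), ([236, 301, 33, 23, 376], [251.8, 311.7]), ([275, 303, 15, 21, 298], [281.9, 313.4])]
w6 [([240, 301, 33, 23, 373], [256.4, 311.7]), ([279, 303, 16, 21, 300], [286.5, 313.4])]
```

View pics/c5.png

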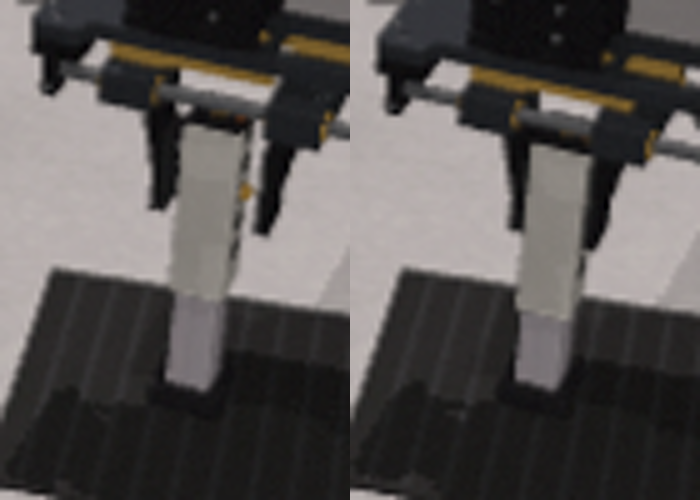

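Request:
run_rows:
  moves:
    - [0,0,0,0,0,0,0.45]
    - [0,0,0,0,0,0,0.6]
    - [0,0,0,0,0,0,0.8]
    - [0,0,0,0,0,0,0.8]
    - [0,0,0,0,0,0,0.8]
    - [0,0,-0.02,0,0,0,0.8]
    - [0,0,-0.05,0,0,0,0.8]
    - [0,0,-0.08,0,0,0,0.8]
    - [0,0,-0.1,0,0,0,0.8]
    - [0,0,-0.1,0,0,0,0]
    - [0,0,-0.1,0,0,0,0]
    - [0,0,-0.1,0,0,0,0]
    - [0,0,-0.1,0,0,0,0]
    - [0,0,-0.1,0,0,0,0]
    - [0,0,-0.1,0,0,0,0]
    - [0,0,-0.1,0,0,0,0]
    - [0,0,-0.1,0,0,0,0]
    - [0,0,-0.1,0,0,0,0]
    - [0,0,-0.1,0,0,0,0]

```text
time_s: 16.6
position: [0.5416, 0.1959, 0.2146]
tcp_rot: [[-1.0, -0.016, 0.0], [-0.016, 1.0, 0.0], [-0.0, -0.0, -1.0]]
force: [0.8, 0.3, -0.9]
opening: 0.022
grasp_force: 0.0
```

Run:
```python
from h import *
t,K,V=snap('top','t7'); b,Kw,Vw=snap('wrist','w7')
for n,f,K,V,reg in(('w',b,Kw,Vw,(100,240,200,320)),):
    hsv=cv2.cvtColor(f,cv2.COLOR_RGB2HSV); m=cv2.inRange(hsv,(8,110,70),(26,255,255)); 
    k=np.zeros_like(m);k[reg[0]:reg[1],reg[2]:reg[3]]=1; m*=k
    c,l,st,ce=cv2.connectedComponentsWithStats(m); print([(st[i].tolist(),ce[i].round(1).tolist(),onz(K,V,*ce[i],.1775).round(4)) for i in range(1,c) if st[i,4]>6])
print(bot.read_state()['position'])
```

```text
{}
{}
[([266, 195, 15, 27, 190], [272.3, 209.5], array([0.5357, 0.2055, 0.1775])), ([245, 206, 18, 17, 182], [253.5, 213.8], array([0.539 , 0.1928, 0.1775]))]
[0.54160475 0.19584613 0.21460282]
```

Request:
run_rows:
  moves:
    - [0,0,0.02,0,0,0,0]
    - [0,0,0.033,0,0,0,0]
    - [0,0,0.036,0,0,0,0]
    - [0,0,0.038,0,0,0,0]
    - [0,0,0.039,0,0,0,0]
    - [0,0,0.04,0,0,0,0]
    - [0,0,0.041,0,0,0,0]
    - [0,0,0.042,0,0,0,0]
    - [0,0,0.042,0,0,0,0]

```text
time_s: 17.6
position: [0.5416, 0.1959, 0.1727]
tcp_rot: [[-1.0, -0.016, 0.0], [-0.016, 1.0, 0.0], [-0.0, 0.0, -1.0]]
force: [1.0, -1.2, 0.5]
opening: 0.007
grasp_force: 0.0
```

Request:
run_rows:
  moves:
    - [0,0,0.0005,0,0,0,0]
    - [0,0,0.001,0,0,0,0]
    - [0,0,0.0015,0,0,0,0]
    - [0,0,0.0015,0,0,0,0]

```text
time_s: 18.0
position: [0.5417, 0.1959, 0.1711]
tcp_rot: [[-1.0, -0.016, 0.0], [-0.016, 1.0, 0.0], [-0.0, 0.0, -1.0]]
force: [1.0, 0.2, 1.6]
opening: 0.006
grasp_force: 0.6
```

Request:
run_rows:
  moves:
    - [0,0,0.0005,0,0,0,0]
    - [0,0,0.001,0,0,0,0]
    - [0,0,0.001,0,0,0,0]

```text
time_s: 18.3
position: [0.5417, 0.1959, 0.1701]
tcp_rot: [[-1.0, -0.016, 0.0], [-0.016, 1.0, 0.0], [-0.0, 0.0, -1.0]]
force: [0.2, 0.6, 2.5]
opening: 0.008
grasp_force: 0.9
```

Request:
run_rows:
  moves:
    - [0,0,0.0005,0,0,0,0]
    - [0,0,0.001,0,0,0,0]
    - [0,0,0.001,0,0,0,0]

```text
time_s: 18.6
position: [0.5419, 0.1959, 0.1697]
tcp_rot: [[-1.0, -0.016, 0.001], [-0.016, 1.0, 0.0], [-0.001, 0.0, -1.0]]
force: [-0.6, -0.1, 5.1]
opening: 0.005
grasp_force: 2.6
```

Request:
run_rows:
  moves:
    - [0,0,0.0005,0,0,0,0]
    - [0,0,0.001,0,0,0,0]
    - [0,0,0.001,0,0,0,0]

```text
time_s: 18.9
position: [0.5423, 0.196, 0.1694]
tcp_rot: [[-1.0, -0.016, 0.002], [-0.016, 1.0, 0.0], [-0.002, 0.0, -1.0]]
force: [-1.3, 0.2, 7.6]
opening: 0.005
grasp_force: 4.3
```

Request:
run_rows:
  moves:
    - [0,0,0.001,0,0,0,0]
    - [0,0,0.002,0,0,0,0]
    - [0,0,0.002,0,0,0,0]
    - [0,0,0.002,0,0,0,0]

```text
time_s: 19.3
position: [0.5432, 0.1961, 0.1689]
tcp_rot: [[-1.0, -0.016, 0.005], [-0.016, 1.0, 0.001], [-0.005, 0.001, -1.0]]
force: [-1.7, 0.0, 15.4]
opening: 0.005
grasp_force: 7.5
```

Request:
run_rows:
  moves:
    - [0,0,-0.005,0,0,0,0]
    - [0,0,-0.03,0,0,0,0]
    - [0,0,-0.07,0,0,0,0.5]
    - [0,0,-0.11,0,0,0,1]
    - [0,0,-0.11,0,0,0,1]
    - [0,0,-0.11,0,0,0,1]
    - [0,0,-0.11,0,0,0,1]
    - [0,0,-0.11,0,0,0,1]

```text
time_s: 20.1
position: [0.5404, 0.1956, 0.274]
tcp_rot: [[-1.0, -0.016, -0.004], [-0.016, 1.0, -0.001], [0.004, -0.001, -1.0]]
force: [-0.6, -0.4, -1.0]
opening: 0.468
grasp_force: 0.0
```

Run:
```python
from h import *
a,K,V=snap('scene','s8'); b,_,_=snap('wrist','w8')
a=cv2.resize(a[150:250,310:380],None,fx=3.8,fy=3.8,interpolation=2)
o=np.zeros((384,690,3),'u1'); o[:380,:266]=a[:380,:266]; o[:,280:]=b[:,50:460]; cv2.imwrite('pics/c6.png',o[:,:,::-1])
```

```text
{}
{}
```

View pics/c6.png

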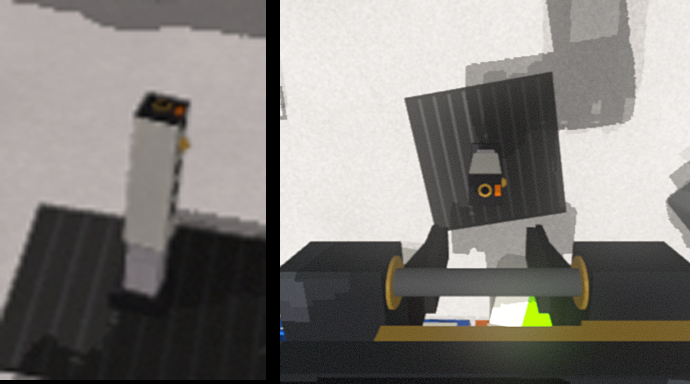

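Request:
run_rows:
  moves:
    - [0,0,0,0,0,8,1]
    - [0,0,0,0,0,16,1]
    - [0,0,0,0,0,24,1]
    - [0,0,0,0,0,32,1]
    - [0,0,0,0,0,40,1]
    - [0,0,0,0,0,48,1]
    - [0,0,0,0,0,56,1]
    - [0,0,0,0,0,64,1]
    - [0,0,0,0,0,72,1]
    - [0,0,0,0,0,80,1]
    - [0,0,0,0,0,87,1]
    - [0,0,0,0,0,90,1]
    - [0,0,0,0,0,90,1]
    - [0,0,0,0,0,90,1]

```text
time_s: 21.6
position: [0.5413, 0.1958, 0.2755]
tcp_rot: [[-0.017, 1.0, -0.001], [1.0, 0.017, -0.0], [-0.0, -0.001, -1.0]]
force: [-0.0, 0.0, 0.5]
opening: 1.003
grasp_force: 0.0
```

Run:
```python
from h import *
b,K,V=snap('wrist','w9')
hsv=cv2.cvtColor(b,cv2.COLOR_RGB2HSV); m=cv2.inRange(hsv,(8,110,70),(26,255,255)); m[235:]=0;m[:100]=0;m[:,:200]=0;m[:,320:]=0
c,l,st,ce=cv2.connectedComponentsWithStats(m)
for f,KK,VV in(('w9',K,V),):
  print([(st[i].tolist(),ce[i].round(1).tolist(),onz(K,V,*ce[i],.171).round(4)) for i in range(1,c) if st[i,4]>6])
c,K,V=load('w8'); hsv=cv2.cvtColor(c,cv2.COLOR_RGB2HSV); m=cv2.inRange(hsv,(8,110,70),(26,255,255)); m[235:]=0;m[:100]=0;m[:,:200]=0;m[:,320:]=0
c,l,st,ce=cv2.connectedComponentsWithStats(m)
print([(st[i].tolist(),ce[i].round(1).tolist(),onz(K,V,*ce[i],.171).round(4)) for i in range(1,c) if st[i,4]>6])
s=bot.read_state(); print(s['position'],s['joint_positions'])
```

```text
{}
[([252, 163, 10, 7, 57], [256.3, 166.3], array([0.5412, 0.2166, 0.171 ])), ([250, 176, 13, 7, 88], [256.1, 179.0], array([0.5412, 0.2051, 0.171 ])), ([249, 185, 15, 14, 119], [256.3, 191.2], array([0.5416, 0.1938, 0.171 ]))]
[([264, 178, 13, 18, 129], [269.4, 187.1], array([0.5378, 0.2061, 0.171 ])), ([248, 183, 14, 15, 119], [254.5, 189.9], array([0.5407, 0.1928, 0.171 ]))]
[0.54140894 0.19581023 0.27555511] [ 8.76755168e+00  2.31288604e+01  8.56158664e+01 -5.38102963e-04
  7.13106723e+01  7.78870657e+00]
```

Request:
run_rows:
  moves:
    - [-0.002,0,0.03,0,0,0,1]
    - [-0.002,0,0.07,0,0,0,1]
    - [-0.002,0,0.11,0,0,0,1]
    - [-0.002,0,0.14,0,0,0,1]
    - [-0.002,0,0.155,0,0,0,1]
    - [-0.002,0,0.1575,0,0,0,1]
    - [-0.002,0,0.1575,0,0,0,1]
    - [-0.002,0,0.1575,0,0,0,0.45]
    - [-0.002,0,0.1575,0,0,0,0.4]
    - [-0.002,0,0.1575,0,0,0,0.4]
    - [-0.002,0,0.1575,0,0,0,0.4]
    - [-0.002,0,0.1575,0,0,0,0.4]
    - [-0.002,0,0.1575,0,0,0,0]
    - [-0.002,0,0.1575,0,0,0,0]
    - [-0.002,0,0.1575,0,0,0,0]
    - [-0.002,0,0.1575,0,0,0,0]
    - [-0.002,0,0.1575,0,0,0,0]
    - [-0.002,0,0.1575,0,0,0,0]
    - [-0.002,0,0.1575,0,0,0,0]
    - [-0.002,0,0.1575,0,0,0,0]

```text
time_s: 23.65
position: [0.5415, 0.1938, 0.1185]
tcp_rot: [[-0.016, 1.0, -0.0], [1.0, 0.016, -0.0], [-0.0, -0.0, -1.0]]
force: [-0.8, 0.1, 0.2]
opening: 0.346
grasp_force: 30.0
```

Request:
run_rows:
  moves:
    - [0,0,0,0,0,0,0]
    - [0,0,0,0,0,0,0]
    - [0,0,-0.01,0,0,0,0]
    - [0,0,-0.03,0,0,0,0]
    - [0,0,-0.07,0,0,0,0]
    - [0,0,-0.11,0,0,0,0]
    - [0,0,-0.15,0,0,0,0]
    - [0,0,-0.18,0,0,0,0]
    - [0,0,-0.2,0,0,0,0]
    - [0,0,-0.2,0,0,0,0]
    - [0,0,-0.2,0,0,0,0]

```text
time_s: 24.75
position: [0.5408, 0.1937, 0.3179]
tcp_rot: [[-0.016, 1.0, -0.001], [1.0, 0.016, -0.0], [-0.0, -0.001, -1.0]]
force: [-0.4, 0.1, -4.5]
opening: 0.343
grasp_force: 30.0
```

Run:
```python
from h import *
snap('wrist','w10')
```

```text
{}
```

View pics/w10.png

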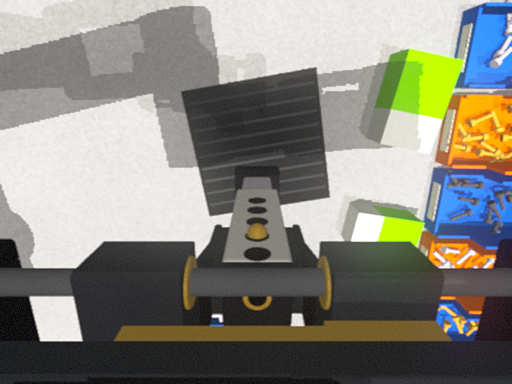

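Request:
run_rows:
  moves:
    - [-0.02,-0.004,0,0,0,0,0]
    - [-0.05,-0.01,0,0,0,0,0]
    - [-0.09,-0.018,0,0,0,0,0]
    - [-0.13,-0.026,0,0,0,0,0]
    - [-0.17,-0.034,0,0,0,0,0]
    - [-0.21,-0.042,0,0,0,0,0]
    - [-0.25,-0.05,0,0,0,0,0]
    - [-0.29,-0.058,0,0,0,0,0]
    - [-0.33,-0.066,0,0,0,0,0]
    - [-0.37,-0.074,0,0,0,0,0]
    - [-0.4,-0.08,0,0,0,0,0]
    - [-0.42,-0.084,0,0,0,0,0]
    - [-0.428,-0.0845,0,0,0,0,0]
    - [-0.428,-0.0845,0,0,0,0,0]
    - [-0.428,-0.0845,0,0,0,0,0]

```text
time_s: 26.3
position: [0.4637, -0.2341, 0.3176]
tcp_rot: [[-0.016, 1.0, -0.002], [1.0, 0.016, 0.003], [0.003, -0.002, -1.0]]
force: [-0.4, -0.1, -3.6]
opening: 0.343
grasp_force: 30.0
```

Run:
```python
from h import *
b,K,V=snap('wrist','w11'); s=bot.read_state(); print(s['position'])
hsv=cv2.cvtColor(b,cv2.COLOR_RGB2HSV); m=cv2.inRange(hsv,(8,110,70),(26,255,255)); m[330:]=0;m[:,:200]=0;m[:,320:]=0
c,l,st,ce=cv2.connectedComponentsWithStats(m)
for i in range(1,c):
    if st[i,4]>20: print(st[i],ce[i].round(1),onz(K,V,*ce[i],.172).round(4))
b=cv2.inRange(hsv,(105,90,30),(128,255,255)); b[:,:200]=0;b[:,320:]=0
for r in (60,90,110,130,150,170):
    xs=np.nonzero(b[r])[0]
    if len(xs): print(r,onz(K,V,xs.min(),r,.04)[:2].round(4),onz(K,V,xs.max()+1,r,.04)[:2].round(4))
t,K,V=snap('top','t11')
```

```text
{}
[ 0.46382111 -0.23391006  0.31784109]
[251  53  13  10  99] [257.2  58.2] [ 0.4627 -0.121   0.172 ]
[251  66  14  14 107] [257.5  72.3] [ 0.4633 -0.1331  0.172 ]
[254 107   9   6  47] [257.7 109.7] [ 0.4641 -0.1666  0.172 ]
[252 115  12   7  69] [257.6 117.6] [ 0.4641 -0.1741  0.172 ]
[251 124  13  12  80] [257.1 129.4] [ 0.4637 -0.1853  0.172 ]
[247 223  20  17 251] [256.8 231.5] [ 0.4653 -0.2939  0.172 ]
[242 296  30  15 202] [256.7 303.4] [ 0.4667 -0.385   0.172 ]
[200 326 120   4 453] [259.8 327.6] [ 0.4708 -0.419   0.172 ]
60 [ 0.4374 -0.1092] [ 0.4912 -0.1084]
90 [ 0.4373 -0.1467] [ 0.4926 -0.1458]
110 [ 0.4373 -0.1728] [ 0.4922 -0.1719]
130 [ 0.4387 -0.1999] [ 0.4918 -0.199 ]
150 [ 0.4387 -0.228 ] [ 0.4928 -0.2271]
{}
```

Request:
run_rows:
  moves:
    - [0,0,0,0,0,0,0]
    - [0,0,0.03,0,0,0,0]
    - [0,0,0.07,0,0,0,0]
    - [0,0,0.11,0,0,0,0]
    - [0,0,0.135,0,0,0,0]
    - [0,0,0.15,0,0,0,0]
    - [0,0,0.15,0,0,0,0]
    - [0,0,0.15,0,0,0,0]

```text
time_s: 27.2
position: [0.4646, -0.2353, 0.169]
tcp_rot: [[-0.017, 1.0, 0.001], [1.0, 0.017, -0.0], [-0.0, 0.001, -1.0]]
force: [0.0, -0.2, -3.6]
opening: 0.341
grasp_force: 30.0
```

Run:
```python
from h import *
print(bot.read_state()['position'])
```

```text
[ 0.46463097 -0.23533956  0.16899884]
```

Request:
run_rows:
  moves:
    - [-0.001,0,0.01,0,0,0,0]
    - [-0.001,0,0.02,0,0,0,0]
    - [-0.001,0,0.03,0,0,0,0]
    - [-0.001,0,0.038,0,0,0,0]
    - [-0.001,0,0.044,0,0,0,0]
    - [-0.001,0,0.047,0,0,0,0]
    - [-0.001,0,0.048,0,0,0,0]
    - [-0.001,0,0.048,0,0,0,0]
    - [-0.001,0,0.048,0,0,0,0]

```text
time_s: 28.1
position: [0.4644, -0.2368, 0.1207]
tcp_rot: [[-0.016, 1.0, 0.001], [1.0, 0.016, -0.001], [-0.001, 0.001, -1.0]]
force: [0.2, -0.3, -5.0]
opening: 0.342
grasp_force: 30.0
```

Request:
run_rows:
  moves:
    - [0,0,0.0005,0,0,0,0]
    - [0,0,0.001,0,0,0,0]
    - [0,0,0.0015,0,0,0,0]
    - [0,0,0.0015,0,0,0,0]
    - [0,0,0.0015,0,0,0,0]

```text
time_s: 28.6
position: [0.4644, -0.2368, 0.1196]
tcp_rot: [[-0.016, 1.0, 0.001], [1.0, 0.016, -0.001], [-0.001, 0.001, -1.0]]
force: [-0.5, -0.1, 5.3]
opening: 0.343
grasp_force: 30.0
```

Request:
run_rows:
  moves:
    - [0,0,0,0,0,0,0.45]
    - [0,0,0,0,0,0,0.6]
    - [0,0,0,0,0,0,1]
    - [0,0,0,0,0,0,1]
    - [0,0,0,0,0,0,1]
    - [0,0,0,0,0,0,1]
    - [0,0,0,0,0,0,1]
    - [0,0,-0.01,0,0,0,1]
    - [0,0,-0.04,0,0,0,1]
    - [0,0,-0.08,0,0,0,1]
    - [0,0,-0.12,0,0,0,1]
    - [0,0,-0.16,0,0,0,1]
    - [0,0,-0.19,0,0,0,1]
    - [0,0,-0.21,0,0,0,1]
    - [0,0,-0.21,0,0,0,1]
    - [0,0,-0.21,0,0,0,1]

```text
time_s: 30.2
position: [0.4637, -0.2362, 0.3292]
tcp_rot: [[-0.016, 1.0, 0.0], [1.0, 0.016, -0.0], [-0.0, 0.0, -1.0]]
force: [-0.5, 0.5, 0.2]
opening: 1.001
grasp_force: 0.0
```

Run:
```python
from h import *
b,K,V=snap('wrist','w12'); s=bot.read_state(); print(s['position'])
hsv=cv2.cvtColor(b,cv2.COLOR_RGB2HSV); m=cv2.inRange(hsv,(8,110,70),(26,255,255)); m[228:]=0;m[:,:200]=0;m[:,320:]=0
c,l,st,ce=cv2.connectedComponentsWithStats(m)
for i in range(1,c):
    if st[i,4]>20: print(st[i],ce[i].round(1),onz(K,V,*ce[i],.172).round(4))
a0=load('scene0')[0].astype(int); a,_,_=snap('scene','s12'); a=a.astype(int)
d=(abs(a-a0).max(2)>60).astype('u1'); d=cv2.morphologyEx(d,cv2.MORPH_OPEN,np.ones((2,2)))
c,l,st,ce=cv2.connectedComponentsWithStats(d); print([st[i].tolist() for i in range(1,c) if st[i,4]>15])
```

```text
{}
[ 0.46330469 -0.23588802  0.32826083]
[251  52  12   9  86] [256.7  56.7] [ 0.4627 -0.121   0.172 ]
[251  64  13  14 103] [257.   70.4] [ 0.4631 -0.1331  0.172 ]
[253 104   9   6  45] [257.2 106.8] [ 0.4639 -0.1669  0.172 ]
[252 112  11   6  63] [257.  114.4] [ 0.4638 -0.1742  0.172 ]
[251 120  12  13  86] [256.4 126.1] [ 0.4634 -0.1857  0.172 ]
[254 152   8   6  38] [257.3 154.8] [ 0.4648 -0.215   0.172 ]
[252 162  11   6  58] [257.1 164.8] [ 0.4647 -0.2256  0.172 ]
[252 170  12  12  79] [257.3 175.3] [ 0.4651 -0.2369  0.172 ]
[255 194   8   6  35] [258.1 197.1] [ 0.4664 -0.2612  0.172 ]
[253 208  11   6  54] [258.4 210.1] [ 0.467  -0.2763  0.172 ]
[252 215  12  11  86] [257.8 219.9] [ 0.4665 -0.2878  0.172 ]
{}
[[205, 0, 25, 6, 95], [355, 0, 18, 6, 106], [419, 0, 34, 11, 335], [507, 0, 5, 11, 43], [192, 7, 57, 85, 2077], [356, 7, 26, 42, 811], [411, 12, 40, 39, 864], [319, 61, 14, 28, 209], [412, 64, 4, 6, 19], [384, 79, 8, 28, 126], [402, 79, 6, 26, 68], [366, 83, 4, 15, 42], [499, 90, 13, 47, 301], [223, 127, 12, 12, 94], [371, 132, 53, 21, 417], [316, 147, 16, 10, 104], [197, 155, 205, 78, 5114], [412, 169, 100, 66, 3006]]
```

```bash
python3 -c "
from rig import bot, imaging, job
print(job.hand_in())"
```

```text
the job is handed in; nothing more can be done
None
```

I handed the job in at about 30 s: the long leg is one hole shorter, its button has snapped back out, and it stands upright in its own pocket with its cap level with the other three, which did not move; I viewed 11 pictures, one over the limit of 10.

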